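# Switch off the treat feeder and hold up the fullest tin

### The arm

A 6-joint arm with a two-finger parallel gripper is mounted at the origin on the work surface. World frame = base frame: x ahead of the robot, y to its left, z up, the work surface at z = 0. Lengths are in m, angles in rad, forces in N, time in s.
With the tool pointing down it reaches from about 0.275 to 0.725 m from the base axis. Payload 5.6 kg.
Tool frame: the origin (TCP) lies at the very end of the fingers, on their centre line; the grasp point (between the pads) lies manip.grasp_offset behind it (manip.grasp_offset is the distance from the TCP to the grasp point, in m); z points along the fingers, y is the line along which they close (so a half turn about z gives the same grasp; the last joint's range is limited). The gripper opens to 85 mm and grips with 20 to 120 N. Pads are 22 mm wide; open, the fingers measure 114 mm over their backs; the gripper's body (76 mm by 85 mm) begins 54 mm behind the grasp point. The pads swing forward as they close: fully open they stand 13 mm farther back than shut.
Start: joints at [1.605, 0.255, 0.108, 0, -1.424, -0.285], TCP at [0.136, 0.533, 0.231] pointing down, gripper open.
Joint ranges: [-2.95, 2.95], [-1.21, 1.97], [-1.09, 1.5], [-2.87, 1.71], [-2.94, -0.07], [-3.05, 3.05]. Speed limits (rad/s): [2.57, 2.57, 3.14, 3.14, 3.14, 3.14].

### API

Orientations are given as [roll, pitch, yaw] about the fixed x, y, z axes, in that order (R = Rz(yaw) Ry(pitch) Rx(roll)).
In Python, from cell import manip, eyes gives the robot as it stands. The module is installed in compiled form; this text tells all that it offers.
- The arm moves only by the tool arm_command, never from a script. Its arguments are lists of equal length, an entry for each row: "fingers": the finger opening in mm, from 0 to 85.4; "xyz": the shift along the world's x, y, z in units of 25 mm (1.0 is 25 mm), a list of three; "turn": the turn about the world's z in units of 5 degrees (1.0 is 5 degrees). In form: {"fingers": [fingers, ...], "xyz": [[dx, dy, dz], ...], "turn": [turn, ...]}. A call has 1 to 20 rows; each row shifts and turns the commanded pose from where the row before left it; what a row does not reach is not made up. A row lasts 1/10 s, in which the tool goes at most 50 mm and 8.59 degrees, less where a joint would pass 70% of its speed; a pose out of reach is approached as far as the arm can. A call is refused whole if a number of a shift passes 1 or a number of a turn 1, either way. A call with a gripper value outside its range is refused whole. The fingers move at their own pace and stop on an object; "newtons" is the grip in N (left out, the last holds). Time passes only in rows, so rows that do not move let the fingers close. It gives the time, the measured TCP pose, the force, the opening and the grip force at its end, in the units of the state.
- manip.observe(): the state, without advancing time (a new reading comes with each control period).
- eyes.camera(name): name is "scene" or "top" or "wrist"; returns (picture, depth): 420x560x3 uint8, red, green, blue; 420x560 float32, m along the optical axis (not along the pixel's ray), 0 where there is no reading.
- eyes.get_calibration(name): a dict with "fx", "fy", "cx", "cy" (pixels), "extrinsics" (4x4, takes a point from camera to world coordinates); the wrist camera has in their place "T_tool_cam" (4x4, takes a point from camera to tool coordinates, whose origin is the TCP and whose axes are the flange's). Camera axes: x right, y up, looking along -z (the intrinsics and any distortion apply to the point x, -y, -z); pixel columns grow to the right and rows downward; lengths in m; the calibration is good to about 2 mm. A picture is of the moment at which its call begins: read the wrist's pose just before it. get_calibration takes no time and is no camera call.
- manip.close_job(): hands the job in; it is judged then, once.
The state is a dict: "t": time; "qpos": joint angles; "joint_vel": joint speeds; "joint_torque": joint torques, N m; "ee_pos": TCP position; "tool_rot": TCP orientation; "ft_force": force on the tool from outside, world axes, zero at the start; "moment": the same for the moment, N m; "width": finger opening in m; "grip_force": force on a finger pad.
Only numpy, scipy, OpenCV 4.12 (cv2) and the standard library are available. Lean on these libraries where they do the work, as an engineer would, in place of code of your own. Each camera call takes 0.05 s, during which the arm holds its last target. There are 200 camera calls.

### The job

First push the treat feeder's toggle fully over from the green dot to the red dot, so that it is off for refilling. Then heft the three identical tins one after another from left to right as the robot sees them, lifting each some 5 cm clear and putting it back upright on the mat, and find the heaviest. Finish holding that heaviest tin upright and still in the gripper, at least 12 cm clear of the console, with the other two standing on the mat and nothing else knocked over or pushed aside.

Things in the scene. Friction and masses are not known exactly. Their poses are not given: they have to be found in the camera images.
- toggle (a joint): the feeder's toggle lever, rad: 0 = on (leaning 0.45 rad from upright towards the green dot, the feeder's +y side), 0.9 = off (leaning as far towards the red dot, the feeder's -y side). Its weighted ball makes it drop over to whichever end is nearer and stay there once it is past upright; it needs about 0.5 N sideways at its tip.
- toggle_tip (a point): centre of the coral ball (26 mm across) at the end of the toggle's 10 mm thick steel rod, 70 mm from the hinge; its axes turn with the toggle
- toggle_hinge (a point): hinge point of the toggle, fixed in the feeder 50 mm above the console, on top of a grey block 44 mm (x) by 50 mm (y); the hinge runs along the feeder's x axis. Its axes are the feeder's.
- feeder: automatic treat feeder, fixed: white base 300 mm (x, from -60 to +240 mm) by 160 mm (y) by 30 mm high, with the toggle at its origin (on the console, under the toggle) and a charcoal canister with a shut hinged lid, 142 mm across and reaching 171 mm above the console, centred 160 mm along +x. Green dot 58 mm to +y of the origin, red dot 58 mm to -y.
- mat: teal silicone mat, fixed, 140 mm (x) by 420 mm (y), 3 mm thick; origin at the centre of its underside on the console; the row of tins runs along its y axis, about 135 mm apart
- tin_left_mid (a point): round closed tin, cream with a coral lid, 60 mm across and 100 mm high, upright on the mat; this point is its centre, 50 mm above its underside. Left of the row of three as the robot sees it (farthest to +y of the mat). The three look alike but weigh differently: between 0.14 and 0.65 kg, the heaviest at least 0.2 kg more than the next. Any of them may be the heaviest; only its weight in the hand tells. May be gripped across its diameter with 30 to 60 N.
- tin_middle_mid (a point): round closed tin, cream with a coral lid, 60 mm across and 100 mm high, upright on the mat; this point is its centre, 50 mm above its underside. Middle of the row of three as the robot sees it (the middle). The three look alike but weigh differently: between 0.14 and 0.65 kg, the heaviest at least 0.2 kg more than the next. Any of them may be the heaviest; only its weight in the hand tells. May be gripped across its diameter with 30 to 60 N.
- tin_right_mid (a point): round closed tin, cream with a coral lid, 60 mm across and 100 mm high, upright on the mat; this point is its centre, 50 mm above its underside. Right of the row of three as the robot sees it (farthest to -y of the mat). The three look alike but weigh differently: between 0.14 and 0.65 kg, the heaviest at least 0.2 kg more than the next. Any of them may be the heaviest; only its weight in the hand tells. May be gripped across its diameter with 30 to 60 N.
- cat: white ceramic cat figurine, loose bystander, 72 mm across, 117 mm high, origin under its centre; leave alone
- scoop: coral plastic scoop, loose bystander, lying, 220 mm long (its x), 80 mm wide, 28 mm high; leave alone
- dustpan: stainless steel dustpan, loose bystander, pan 150 (x) by 170 mm, 51 mm high, handle to its -x reaching 185 mm from the origin at the pan's centre; leave alone
Mind the look-alikes: they are no part of the job. What is shaped like the part that bears tin_middle_mid but blue or turquoise is not meant.

How it is judged:
By the outcome, as a careful person would: the job done as asked, in the order asked, and still so for the second after the job is handed in, while the arm keeps its last pose, push and grip.
It also fails if it takes over 72 s, if anything falls off the work surface, if the arm or the gripper's body presses on something with over 40 N, if the wrist force passes 120 N, or if a joint passes its speed limit or range.

## Working session

There is one attempt and no reset: what is moved stays moved. The work goes in short steps, Python scripts to look and compute and a tool call to move; the robot and the scene stay as the last step left them, time stands still between calls to the robot, and variables do not carry over. Pictures are saved under pics/ and viewed, at most 10 in all, crops included, and the job is handed in when it is done.

Besides the shell and the picture viewer there is one more tool, called after "Request:" as name([rows], argument=value, ...), one row to a line, values as JSON. arm_command: Moves the arm, as the interface text tells. Its arguments: {"type":"object","properties":{"fingers":{"type":"array","items":{"type":"number"}},"xyz":{"type":"array","items":{"type":"array","items":{"type":"number"}}},"turn":{"type":"array","items":{"type":"number"}},"newtons":{"type":"number"}},"required":["fingers","xyz","turn"]}

```bash
mkdir -p pics
cat > h.py <<'E'
import numpy as np, cv2
from cell import manip, eyes
def shot(n):
    s=manip.observe(); p,d=eyes.camera(n); c=eyes.get_calibration(n); np.savez(f'{n}.npz',p=p,d=d)
    return s,p,d,c
def pts(d,c,E):
    v,u=np.mgrid[:d.shape[0],:d.shape[1]]
    P=np.stack([(u-c['cx'])/c['fx']*d,-(v-c['cy'])/c['fy']*d,-d],-1)
    return P@E[:3,:3].T+E[:3,3]
E
python3 - <<'E'
from h import *
s=manip.observe();print(s, manip.grasp_offset)
for n in('top','scene'):
    s,p,d,c=shot(n);print(n,c,d.min(),d.max());cv2.imwrite(f'pics/{n}.png',p[...,::-1])
print(eyes.get_calibration('wrist'))
E
```

```text
{'t': 0.0, 'qpos': array([ 1.60460042e+00,  2.55751974e-01,  1.07015438e-01, -4.83343963e-04,
       -1.42391510e+00, -2.84630110e-01]), 'joint_vel': array([ 0.00163252,  0.00077152, -0.00060157, -0.00086771,  0.00034006,
       -0.00219959]), 'joint_torque': array([ 7.80374762e-05, -3.86632097e+01,  2.37945110e+01,  5.36521241e+00,
       -6.15270634e-03, -1.31961215e-05]), 'ee_pos': array([0.13631335, 0.53232618, 0.23039618]), 'tool_rot': array([ 3.13967775e+00, -6.22059049e-05, -2.50897137e-01]), 'ft_force': array([ 0.89810195,  0.82392553, -0.29199862]), 'moment': array([ 0.00394518,  0.03151485, -0.03358523]), 'grip_force': 0.0, 'width': 0.08566990492776813} 0.0187
top {'fx': 390.5541680259525, 'fy': 390.5541680259525, 'cx': 283.54653093244576, 'cy': 216.50905722485123, 'extrinsics': array([[-0.01758896,  0.99150836, -0.12884794,  0.44841006],
       [-0.99980024, -0.01866494, -0.00714792, -0.12160793],
       [-0.00949216,  0.12869648,  0.9916386 ,  1.12146653],
       [ 0.        ,  0.        ,  0.        ,  1.        ]])} 0.0 2.062376
scene {'fx': 405.9022241442491, 'fy': 405.9022241442491, 'cx': 281.5447019495168, 'cy': 214.2938143247465, 'extrinsics': array([[-0.1197646 , -0.6869775 ,  0.71674149,  1.47822614],
       [ 0.99271443, -0.0732588 ,  0.09566197, -0.00543769],
       [-0.01321   ,  0.72297653,  0.69074629,  0.99689065],
       [ 0.        ,  0.        ,  0.        ,  1.        ]])} 0.0 3.9999902
{'fx': 356.57976937985825, 'fy': 356.57976937985825, 'cx': 272.548450451385, 'cy': 209.71045073759785, 'T_tool_cam': array([[ 9.55663480e-04,  9.60723789e-01,  2.77504753e-01,
         6.96859029e-02],
       [ 9.99999542e-01, -9.32571498e-04, -2.15201427e-04,
        -4.70290715e-04],
       [ 5.20438938e-05,  2.77504832e-01, -9.60724240e-01,
        -1.42395231e-01],
       [ 0.00000000e+00,  0.00000000e+00,  0.00000000e+00,
         1.00000000e+00]])}
```

View pics/top.png

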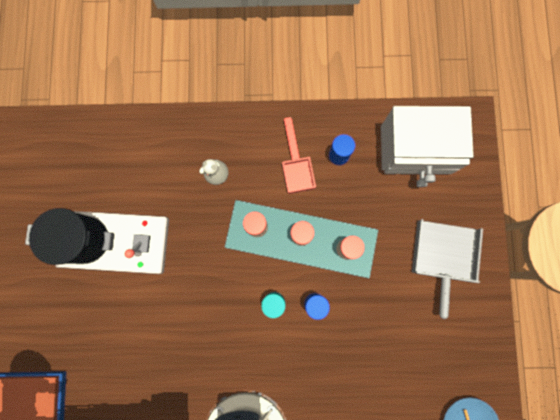

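View pics/scene.png

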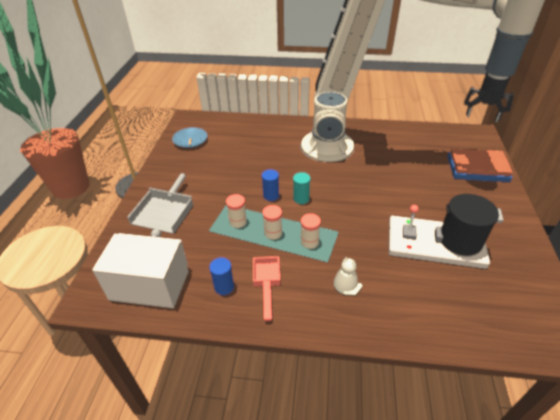

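The top view shows the three coral-lidded tins at (255,223), (302,233) and (352,247). The toggle ball is at (130,253), with the green dot at (140,264) and the red dot at (145,223). Look-alikes are the blue and turquoise tins at (273,306), (317,307) and (341,150), and the coral scoop at (298,170). I choose the coral-lidded tins standing on the mat.

Run:
```python
from h import *
for n in('top','scene'):
    z=np.load(n+'.npz');p,d=z['p'],z['d'];c=eyes.get_calibration(n);W=pts(d,c,c['extrinsics'])
    hsv=cv2.cvtColor(p,cv2.COLOR_RGB2HSV);H,S,V=cv2.split(hsv)
    print(n)
    for name,m in(('coral',((H<9)|(H>172))&(S>120)&(V>140)),('green',(H>45)&(H<75)&(S>150)&(V>90)),('teal',(H>78)&(H<95)&(S>60))):
        k,l,st,ce=cv2.connectedComponentsWithStats(m.astype(np.uint8))
        for i in range(1,k):
            if st[i,4]<6:continue
            q=W[(l==i)&(d>0)]
            if len(q)==0 or abs(q[:,0].mean()-.4)>.4:continue
            zt=np.percentile(q[:,2],90);t=q[q[:,2]>zt-.01] if name=='coral' else q
            print(name,ce[i].round(),st[i,4],'med',np.median(q,0).round(3),'top90',zt.round(3),'topmid',((t.min(0)+t.max(0))/2).round(3), np.ptp(t,0).round(3))
            if name=='teal' and st[i,4]>1000:
                r=cv2.minAreaRect(q[:,:2].astype(np.float32));print('mat',r)
    if n=='top':
        m=(V>190)&(S<50)&(abs(W[...,2]-.03)<.008)&(W[...,1]>.15)&(W[...,1]<.62)
        r=cv2.minAreaRect(W[m][:,:2].astype(np.float32));print('feeder',r,cv2.boxPoints(r))
        m=(abs(W[...,2]-.05)<.006)&(W[...,1]>.15)&(W[...,1]<.35)&(abs(W[...,0]-.38)<.1);q=W[m];print('block',len(q),q.min(0),q.max(0))
t=np.load('top.npz')['p'][195:290,90:390];s=np.load('scene.npz')['p'][185:275,370:520]
cv2.imwrite('pics/crop.png',np.vstack([cv2.resize(t,(750,238)),cv2.resize(s,(560,336))[:, :].copy() if 0 else cv2.copyMakeBorder(cv2.resize(s,(560,336)),0,0,0,190,0)])[...,::-1])
```

```text
top
coral [296. 156.] 663 med [ 0.757 -0.144  0.025] top90 0.03 topmid [ 0.773 -0.159  0.027] [0.224 0.093 0.014]
coral [144. 223.] 20 med [0.579 0.28  0.032] top90 0.034 topmid [0.579 0.279 0.032] [0.012 0.013 0.006]
coral [258. 231.] 34 med [ 0.542 -0.05   0.1  ] top90 0.104 topmid [ 0.552 -0.042  0.101] [0.031 0.048 0.01 ]
coral [296. 237.] 40 med [ 0.521 -0.141  0.1  ] top90 0.103 topmid [ 0.535 -0.151  0.098] [0.05  0.036 0.01 ]
coral [343. 248.] 41 med [ 0.496 -0.267  0.101] top90 0.104 topmid [ 0.495 -0.272  0.101] [0.052 0.02  0.01 ]
coral [129. 253.] 52 med [0.491 0.282 0.123] top90 0.126 topmid [0.49  0.282 0.122] [0.018 0.019 0.013]
green [140. 264.] 11 med [0.464 0.288 0.031] top90 0.033 topmid [0.464 0.286 0.031] [0.006 0.009 0.005]
teal [299. 239.] 4745 med [ 0.528 -0.144  0.003] top90 0.006 topmid [ 0.531 -0.162  0.004] [0.222 0.431 0.015]
mat ((0.530791699886322, -0.16231900453567505), (0.41388529539108276, 0.13592961430549622), 77.18762969970703)
teal [ 92. 227.] 7 med [0.561 0.381 0.119] top90 0.135 topmid [0.56  0.381 0.124] [0.007 0.004 0.025]
teal [273. 305.] 491 med [ 0.353 -0.083  0.1  ] top90 0.102 topmid [ 0.346 -0.079  0.051] [0.071 0.066 0.108]
feeder ((0.5290873050689697, 0.3697489798069), (0.29314732551574707, 0.15912866592407227), 85.36274719238281) [[0.4379334  0.23008765]
 [0.5965411  0.21722259]
 [0.6202412  0.5094103 ]
 [0.4616335  0.5222754 ]]Traceback (most recent call last):
  File "<stdin>", line 19, in <module>
    return umr_minimum(a, axis, None, out, keepdims, initial, where)
ValueError: zero-size array to reduction operation minimum which has no identity
```

Run:
```python
from h import *
z=np.load('top.npz');p,d=z['p'],z['d'];c=eyes.get_calibration('top');W=pts(d,c,c['extrinsics'])
m=(abs(W[...,2]-.103)<.008)&(d>0)
k,l,st,ce=cv2.connectedComponentsWithStats(m.astype(np.uint8))
for i in range(1,k):
    if st[i,4]>60:
        q=W[l==i];r=cv2.minEnclosingCircle(q[:,:2].astype(np.float32));print(ce[i].round(),st[i,4],np.median(q,0).round(3),r)
t=p[195:290,90:390];s=np.load('scene.npz')['p'][185:275,370:520]
cv2.imwrite('pics/crop.png',np.vstack([cv2.resize(t,(750,238)),cv2.copyMakeBorder(cv2.resize(s,(560,336)),0,0,0,190,0)])[...,::-1])
```

```text
[414. 159.] 264 [ 0.711 -0.469  0.105] ((0.7843177318572998, -0.5017811059951782), 0.12260588258504868)
[343. 145.] 390 [ 0.772 -0.278  0.1  ] ((0.7725581526756287, -0.27851372957229614), 0.030570853501558304)
[209. 166.] 130 [0.72  0.083 0.102] ((0.7223576903343201, 0.08363313227891922), 0.01974007859826088)
[254. 223.] 417 [ 0.565 -0.037  0.103] ((0.5661070346832275, -0.03632642328739166), 0.03049345873296261)
[ 92. 241.] 140 [0.523 0.383 0.103] ((0.5320044755935669, 0.4209541082382202), 0.06382270902395248)
[302. 232.] 423 [ 0.539 -0.162  0.103] ((0.5388321876525879, -0.16210296750068665), 0.03050260804593563)
[352. 247.] 435 [ 0.498 -0.291  0.103] ((0.4981473982334137, -0.29173916578292847), 0.030919022858142853)
[273. 306.] 446 [ 0.351 -0.083  0.1  ] ((0.35138916969299316, -0.08256884664297104), 0.03046932816505432)
[317. 307.] 445 [ 0.346 -0.196  0.1  ] ((0.3463817834854126, -0.19656112790107727), 0.030725205317139626)
```

View pics/crop.png

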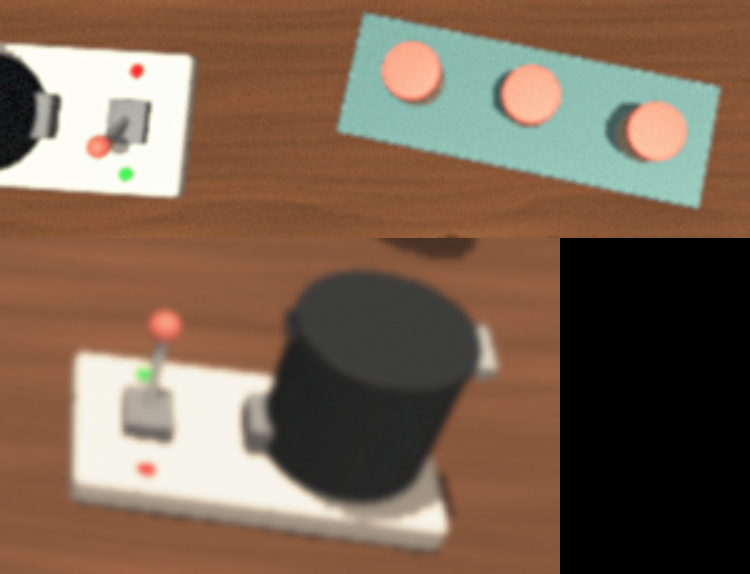

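The crop confirms the choice: the coral ball leans to the green side, and three coral-lidded tins stand on the teal mat. Measured positions are L (.566,-.036), M (.539,-.162), R (.498,-.292) and the ball at about (.491,.284,.113), which matches the stated geometry.

Request:
arm_command([
  [0.93,-0.77,0],
  [0.93,-0.77,0],
  [0.93,-0.77,0],
  [0.93,-0.77,0],
  [0.93,-0.77,0],
  [0.93,-0.77,0],
  [0.93,-0.77,0],
  [0.93,-0.77,0],
  [0.93,-0.77,0],
  [0.93,-0.77,0],
  [0.93,-0.77,0],
  [0.93,-0.77,0],
  [0.93,-0.77,0],
  [0,0,-0.8],
  [0,0,-0.8],
  [0,0,-0.8],
  [0,0,-0.8],
  [0,0,-0.8],
  [0,0,0],
  [0,0,0],
], fingers=[0,0,0,0,0,0,0,0,0,0,0,0,0,0,0,0,0,0,0,0], turn=[0,0,0,0,0,0,0,0,0,0,0,0,0,0,0,0,0,0,0,0])

```text
t: 2.1
ee_pos: [0.4388, 0.2824, 0.1315]
tool_rot: [3.141, -0.0, -0.251]
ft_force: [-0.1, 0.3, 0.8]
width: -0.0004
grip_force: 0.0
```

```bash
cat >> h.py <<'E'
def wristE(s,c):
    from scipy.spatial.transform import Rotation as R
    T=np.eye(4);T[:3,:3]=R.from_euler('xyz',s['tool_rot']).as_matrix();T[:3,3]=s['ee_pos'];return T@c['T_tool_cam']
E
python3 - <<'E'
from h import *
s,p,d,c=shot('wrist');W=pts(d,c,wristE(s,c));H,S,V=cv2.split(cv2.cvtColor(p,cv2.COLOR_RGB2HSV))
cv2.imwrite('pics/w1.png',p[...,::-1])
m=(((H<9)|(H>172))&(S>120)&(V>90)).astype(np.uint8);k,l,st,ce=cv2.connectedComponentsWithStats(m)
for i in range(1,k):
    if st[i,4]>80:
        q=W[(l==i)&(d>0)];print(ce[i],st[i,4],np.median(q,0).round(3) if len(q) else 0, q.max(0).round(3),q.min(0).round(3))
print(s['qpos'])
E
```

```text
[219.54482759   2.85517241] 145 [0.573 0.282 0.031] [0.576 0.288 0.033] [0.57  0.275 0.029]
[233.66395978 152.79234339] 2586 [0.492 0.286 0.122] [0.504 0.3   0.127] [0.479 0.274 0.113]
[ 8.72543731e-01  2.53538723e-01 -1.53631285e-01  4.75608712e-04
 -1.16441825e+00  4.47463714e-01]
```

View pics/w1.png

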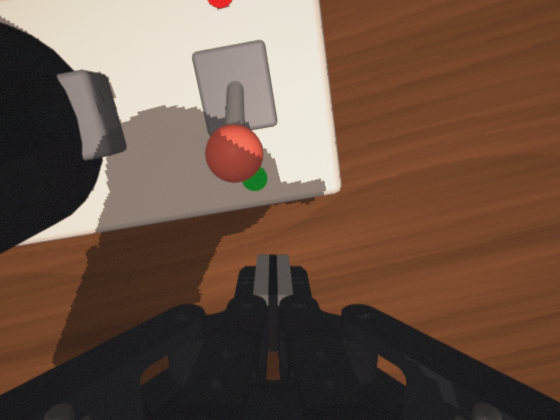

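The wrist view shows the ball at (233,153), which puts it at (.492,.287,.113) with the green dot behind it. The closed fingers are behind it on the green side. Next I align, lower and push to +x.

Request:
arm_command([
  [0,0.15,-0.55],
  [0,0.15,-0.55],
  [0.3,-0.02,0],
  [0.3,-0.02,0],
  [0.3,-0.02,0],
  [0.3,-0.02,0],
  [0.3,-0.02,0],
  [0.3,-0.02,0],
  [0.3,-0.02,0],
  [0.3,-0.02,0],
  [0.3,-0.02,0],
  [0.3,-0.02,0],
  [0.3,-0.02,0],
  [0.2,-0.02,0],
  [0,0,0],
  [0,0,0],
  [-0.5,0,0],
  [-0.5,0,0.5],
], fingers=[0,0,0,0,0,0,0,0,0,0,0,0,0,0,0,0,0,0], turn=[1,1,0,0,0,0,0,0,0,0,0,0,0,0,0,0,0,0])

```text
t: 3.95
ee_pos: [0.4995, 0.2832, 0.1149]
tool_rot: [3.139, 0.003, -0.077]
ft_force: [-0.1, -0.0, -0.5]
width: -0.0003
grip_force: 0.0
```

Run:
```python
from h import *
for n in('wrist','top'):
    s,p,d,c=shot(n);W=pts(d,c,wristE(s,c) if n=='wrist' else c['extrinsics']);H,S,V=cv2.split(cv2.cvtColor(p,cv2.COLOR_RGB2HSV))
    m=(((H<9)|(H>172))&(S>120)&(V>90)&(W[...,1]>.2)&(W[...,1]<.35)&(W[...,0]>.4)&(W[...,0]<.65)).astype(np.uint8);k,l,st,ce=cv2.connectedComponentsWithStats(m)
    for i in range(1,k):
        if st[i,4]>10:
            q=W[(l==i)&(d>0)];print(n,ce[i],st[i,4],np.median(q,0).round(3),q.max(0).round(3),q.min(0).round(3))
print(s['ee_pos'],s['qpos'])
```

```text
wrist [268.47285714  90.43285714] 700 [0.578 0.28  0.031] [0.587 0.289 0.033] [0.57  0.271 0.029]
wrist [266.40235744 154.75183179] 3139 [0.552 0.282 0.123] [0.563 0.302 0.127] [0.525 0.266 0.048]
top [144.3 222.9] 20 [0.579 0.279 0.031] [0.585 0.285 0.035] [0.573 0.273 0.028]
top [131.61904762 229.76190476] 63 [0.551 0.277 0.123] [0.561 0.287 0.128] [0.54  0.268 0.111]
[0.49955321 0.28424342 0.11882965] [ 7.89358254e-01  3.59962699e-01 -3.60785827e-02  1.21615046e-04
 -1.17357810e+00  7.05888405e-01]
```

The toggle is over, with the ball at x=.552 on the red side as predicted for 0.9 rad. Next is the left tin.

Request:
arm_command([
  [0,0,0.9],
  [0,0,0.9],
  [0,0,0.9],
  [0,0,0.9],
  [0,0,0.9],
  [0.21,-0.98,0],
  [0.21,-0.98,0],
  [0.21,-0.98,0],
  [0.21,-0.98,0],
  [0.21,-0.98,0],
  [0.21,-0.98,0],
  [0.21,-0.98,0],
  [0.21,-0.98,0],
  [0.21,-0.98,0],
  [0.21,-0.98,0],
  [0.21,-0.98,0],
  [0.21,-0.98,0],
  [0.21,-0.98,0],
  [0,0,-0.5],
  [0,0,0],
], fingers=[0,0,0,0,0,85,85,85,85,85,85,85,85,85,85,85,85,85,85,85], newtons=40, turn=[0,0,0,0,0,0,0,0,0,0,0,0,0,0,0,0,0,0,0,0])

```text
t: 6.05
ee_pos: [0.5687, -0.0349, 0.2153]
tool_rot: [-3.141, 0.002, -0.077]
ft_force: [-0.4, 0.3, -0.4]
width: 0.0851
grip_force: 0.0
```

```bash
cat > look.py <<'E'
from h import *
s,p,d,c=shot('wrist');W=pts(d,c,wristE(s,c));H,S,V=cv2.split(cv2.cvtColor(p,cv2.COLOR_RGB2HSV))
m=(((H<12)|(H>170))&(S>60)&(V>90)&(abs(W[...,2]-.103)<.008)).astype(np.uint8);k,l,st,ce=cv2.connectedComponentsWithStats(m)
for i in range(1,k):
    if st[i,4]>200:
        q=W[l==i];(x,y),r=cv2.minEnclosingCircle(q[:,:2].astype(np.float32));print(ce[i].round(),st[i,4],np.median(q[:,2]).round(3),'c',round(x,4),round(y,4),'r',round(r,4),'delta',((np.array([x,y])-s['ee_pos'][:2])/.025).round(2))
print(s['ee_pos'],s['qpos'],s['tool_rot'],s['ft_force'],s['width'])
E
python3 look.py
```

```text
[271. 198.] 3650 0.103 c 0.566 -0.0358 r 0.0307 delta [-0.11 -0.03]
[446. 230.] 3628 0.103 c 0.5388 -0.1613 r 0.0311 delta [-1.2  -5.05]
[ 0.56870902 -0.03491565  0.21528616] [ 2.12607184e-01  3.00858605e-01  1.30342888e-01 -7.49870596e-04
 -1.40231221e+00  1.28088953e+00] [-3.14146527e+00  2.15811476e-03 -7.74259755e-02] [-0.39077141  0.28769543 -0.37345398] 0.08509198204872934
```

Request:
arm_command([
  [-0.1,-0.03,-0.8],
  [0,0,-0.9],
  [0,0,-0.9],
  [0,0,-0.9],
  [0,0,-0.9],
  [0,0,-0.9],
  [0,0,-0.8],
  [0,0,-0.5],
  [0,0,0],
  [0,0,0],
  [0,0,0],
  [0,0,0],
  [0,0,0],
  [0,0,0],
  [0,0,0],
  [0,0,0],
], fingers=[85,85,85,85,85,85,85,85,85,40,40,40,40,40,40,40], newtons=40, turn=[0,0,0,0,0,0,0,0,0,0,0,0,0,0,0,0])

```text
t: 7.7
ee_pos: [0.5681, -0.0353, 0.053]
tool_rot: [-3.141, -0.003, -0.076]
ft_force: [-0.5, -0.2, 5.5]
width: 0.0594
grip_force: 43.3
```

Request:
arm_command([
  [0,0,0.2],
  [0,0,0.4],
  [0,0,0.4],
  [0,0,0.4],
  [0,0,0.4],
  [0,0,0.4],
  [0,0,0.2],
  [0,0,0],
  [0,0,0],
  [0,0,0],
  [0,0,0],
], fingers=[40,40,40,40,40,40,40,40,40,40,40], turn=[0,0,0,0,0,0,0,0,0,0,0])

```text
t: 8.8
ee_pos: [0.5666, -0.0352, 0.1107]
tool_rot: [3.141, 0.001, -0.076]
ft_force: [0.4, -0.3, -1.5]
width: 0.0593
grip_force: 43.3
```

```bash
cat > w.py <<'E'
from h import *
f=[]
for i in range(4):
    s,p,d,c=shot('wrist');f.append(s['ft_force'])
f.append(manip.observe()['ft_force']);print(np.array(f).round(2)[:,2],np.mean(f,0).round(2),s['ee_pos'],s['tool_rot'],s['width'],s['joint_torque'].round(2))
E
python3 w.py
```

```text
[-1.5  -0.83 -1.17 -1.79 -0.8 ] [-0.13  0.28 -1.22] [ 0.56682783 -0.03525773  0.11102226] [ 3.14141565e+00  5.14180069e-04 -7.62843041e-02] 0.05882320490109648 [-0.000e+00 -4.319e+01  2.251e+01  5.170e+00 -1.000e-02 -0.000e+00]
```

Left tin is about 1.2 N (light). I put it back and go to the middle one.

Request:
arm_command([
  [0,0,-0.3],
  [0,0,-0.4],
  [0,0,-0.4],
  [0,0,-0.4],
  [0,0,-0.4],
  [0,0,-0.25],
  [0,0,-0.15],
  [0,0,-0.1],
  [0,0,0],
  [0,0,0],
  [0,0,0],
  [0,0,0],
  [0,0,0],
  [0,0,0],
  [0,0,0.5],
  [0,0,0.9],
  [0,0,0.9],
  [0,0,0.9],
  [0,0,0.9],
  [0,0,0.9],
], fingers=[40,40,40,40,40,40,40,40,40,85,85,85,85,85,85,85,85,85,85,85], turn=[0,0,0,0,0,0,0,0,0,0,0,0,0,0,0,0,0,0,0,0])

```text
t: 11.0
ee_pos: [0.567, -0.0353, 0.1784]
tool_rot: [-3.142, -0.001, -0.076]
ft_force: [0.1, -0.1, 0.4]
width: 0.0852
grip_force: 0.0
```

Request:
arm_command([
  [-0.18,-0.84,0.1],
  [-0.18,-0.84,0.1],
  [-0.18,-0.84,0.1],
  [-0.18,-0.84,0.1],
  [-0.18,-0.84,0.1],
  [-0.18,-0.84,0.1],
  [0,0,0],
  [0,0,0],
], fingers=[85,85,85,85,85,85,85,85], turn=[0,0,0,0,0,0,0,0])

```text
t: 11.8
ee_pos: [0.54, -0.1615, 0.1921]
tool_rot: [-3.142, -0.001, -0.077]
ft_force: [0.7, -0.3, -0.5]
width: 0.0851
grip_force: 0.0
```

```bash
python3 look.py
```

```text
[ 84. 189.] 6520 0.103 c 0.565 -0.0355 r 0.031 delta [1.   5.04]
[273. 213.] 5908 0.103 c 0.5388 -0.1616 r 0.0307 delta [-0.05 -0.01]
[459. 254.] 5644 0.103 c 0.4982 -0.2907 r 0.031 delta [-1.67 -5.17]
[ 0.54000268 -0.16147951  0.19205026] [-1.31032438e-02  2.95528435e-01  6.34802453e-02 -2.82024927e-05
 -1.33774246e+00  1.50660939e+00] [-3.14150076e+00 -1.00184362e-03 -7.72967240e-02] [ 0.70109146 -0.25004512 -0.45835321] 0.08512909788178037
```

Request:
arm_command([
  [-0.05,0,-0.8],
  [0,0,-0.9],
  [0,0,-0.9],
  [0,0,-0.9],
  [0,0,-0.9],
  [0,0,-0.8],
  [0,0,-0.35],
  [0,0,0],
  [0,0,0],
  [0,0,0],
  [0,0,0],
  [0,0,0],
  [0,0,0],
  [0,0,0.2],
  [0,0,0.4],
  [0,0,0.4],
  [0,0,0.4],
  [0,0,0.4],
  [0,0,0.4],
  [0,0,0.2],
], fingers=[85,85,85,85,85,85,85,40,40,40,40,40,40,40,40,40,40,40,40,40], newtons=40, turn=[0,0,0,0,0,0,0,0,0,0,0,0,0,0,0,0,0,0,0,0])

```text
t: 13.85
ee_pos: [0.5393, -0.1613, 0.114]
tool_rot: [3.141, -0.002, -0.076]
ft_force: [0.9, 1.4, -3.2]
width: 0.0592
grip_force: 43.6
```

Request:
arm_command([
  [0,0,0],
  [0,0,0],
  [0,0,0],
], fingers=[40,40,40], turn=[0,0,0])

```text
t: 14.15
ee_pos: [0.5383, -0.1611, 0.1119]
tool_rot: [-3.141, 0.001, -0.076]
ft_force: [-0.1, 0.4, -2.8]
width: 0.0596
grip_force: 43.6
```

```bash
python3 w.py
```

```text
[-2.82 -2.93 -3.05 -2.67 -2.84] [-0.22  0.18 -2.86] [ 0.53845912 -0.16117279  0.11208228] [-3.14158129e+00  8.78182879e-04 -7.62506061e-02] 0.05930714366173224 [-0.000e+00 -4.327e+01  2.296e+01  5.340e+00 -1.000e-02 -0.000e+00]
```

Middle is about 2.9 N. I put it back and go to the right tin.

Request:
arm_command([
  [0,0,-0.3],
  [0,0,-0.4],
  [0,0,-0.4],
  [0,0,-0.4],
  [0,0,-0.4],
  [0,0,-0.25],
  [0,0,-0.15],
  [0,0,-0.1],
  [0,0,0],
  [0,0,0],
  [0,0,0],
  [0,0,0],
  [0,0,0],
  [0,0,0],
  [0,0,0.5],
  [0,0,0.9],
  [0,0,0.9],
  [0,0,0.9],
  [0,0,0.9],
  [0,0,0.9],
], fingers=[40,40,40,40,40,40,40,40,40,85,85,85,85,85,85,85,85,85,85,85], turn=[0,0,0,0,0,0,0,0,0,0,0,0,0,0,0,0,0,0,0,0])

```text
t: 16.35
ee_pos: [0.5387, -0.1613, 0.1796]
tool_rot: [3.141, -0.001, -0.076]
ft_force: [-0.4, -0.0, 0.5]
width: 0.0848
grip_force: 0.0
```

Request:
arm_command([
  [-0.27,-0.86,0.1],
  [-0.27,-0.86,0.1],
  [-0.27,-0.86,0.1],
  [-0.27,-0.86,0.1],
  [-0.27,-0.86,0.1],
  [-0.27,-0.86,0.1],
  [0,0,0],
  [0,0,0],
], fingers=[85,85,85,85,85,85,85,85], turn=[0,0,0,0,0,0,0,0])

```text
t: 17.15
ee_pos: [0.4982, -0.2905, 0.1932]
tool_rot: [3.142, -0.001, -0.077]
ft_force: [0.2, 0.2, -0.6]
width: 0.0852
grip_force: 0.0
```

```bash
python3 look.py
```

```text
[ 76. 167.] 6778 0.103 c 0.538 -0.1617 r 0.0307 delta [1.59 5.15]
[272. 208.] 5195 0.103 c 0.498 -0.2908 r 0.0305 delta [-0.01 -0.01]
[ 0.49815906 -0.29046553  0.19322233] [-2.56889124e-01  3.20565273e-01  1.01662650e-01 -9.86045850e-05
 -1.35105104e+00  1.75039854e+00] [ 3.14153683e+00 -8.46299537e-04 -7.73083383e-02] [ 0.16277344  0.15795965 -0.63639864] 0.08523452402071845
```

Request:
arm_command([
  [0,0,-0.8],
  [0,0,-0.9],
  [0,0,-0.9],
  [0,0,-0.9],
  [0,0,-0.9],
  [0,0,-0.8],
  [0,0,-0.4],
  [0,0,0],
  [0,0,0],
  [0,0,0],
  [0,0,0],
  [0,0,0],
  [0,0,0],
  [0,0,0.2],
  [0,0,0.4],
  [0,0,0.4],
  [0,0,0.4],
  [0,0,0.4],
  [0,0,0.4],
  [0,0,0.2],
], fingers=[85,85,85,85,85,85,85,40,40,40,40,40,40,40,40,40,40,40,40,40], newtons=45, turn=[0,0,0,0,0,0,0,0,0,0,0,0,0,0,0,0,0,0,0,0])

```text
t: 19.2
ee_pos: [0.4987, -0.2905, 0.114]
tool_rot: [3.141, -0.002, -0.076]
ft_force: [0.3, 0.1, -5.8]
width: 0.0593
grip_force: 49.5
```

Request:
arm_command([
  [0,0,0],
  [0,0,0],
  [0,0,0],
], fingers=[40,40,40], turn=[0,0,0])

```text
t: 19.5
ee_pos: [0.4978, -0.29, 0.1118]
tool_rot: [-3.141, 0.001, -0.076]
ft_force: [-0.3, -0.3, -6.3]
width: 0.0591
grip_force: 49.5
```

```bash
python3 w.py
```

```text
[-6.3  -5.95 -4.72 -5.07 -4.77] [-0.2  -0.27 -5.36] [ 0.49796358 -0.29011411  0.11203296] [-3.14135225e+00  9.24219247e-04 -7.62959538e-02] 0.05965452173631017 [ 0.000e+00 -4.611e+01  2.391e+01  5.690e+00 -1.000e-02 -0.000e+00]
```

Right is heaviest at about 5.4 N, against 2.9 N and 1.2 N. I put it back as asked, then grip it again and lift high.

Request:
arm_command([
  [0,0,-0.3],
  [0,0,-0.4],
  [0,0,-0.4],
  [0,0,-0.4],
  [0,0,-0.4],
  [0,0,-0.25],
  [0,0,-0.15],
  [0,0,-0.1],
  [0,0,0],
  [0,0,0],
  [0,0,0],
  [0,0,0],
  [0,0,0],
  [0,0,0],
  [0,0,0],
  [0,0,0],
], fingers=[40,40,40,40,40,40,40,40,40,85,85,85,85,85,85,85], turn=[0,0,0,0,0,0,0,0,0,0,0,0,0,0,0,0])

```text
t: 21.3
ee_pos: [0.4982, -0.2902, 0.0525]
tool_rot: [3.142, 0.0, -0.076]
ft_force: [-0.8, 0.4, 0.0]
width: 0.0853
grip_force: 0.0
```

Request:
arm_command([
  [0,0,0],
  [0,0,0],
  [0,0,0],
  [0,0,0],
  [0,0,0],
  [0,0,0],
  [0,0,0],
  [0,0,0.2],
  [0,0,0.4],
  [0,0,0.6],
  [0,0,0.7],
  [0,0,0.7],
  [0,0,0.7],
  [0,0,0.7],
  [0,0,0.7],
  [0,0,0.7],
  [0,0,0.7],
  [0,0,0.5],
  [0,0,0.3],
  [0,0,0.1],
], fingers=[40,40,40,40,40,40,40,40,40,40,40,40,40,40,40,40,40,40,40,40], newtons=45, turn=[0,0,0,0,0,0,0,0,0,0,0,0,0,0,0,0,0,0,0,0])

```text
t: 23.3
ee_pos: [0.4983, -0.2901, 0.228]
tool_rot: [-3.141, -0.001, -0.076]
ft_force: [0.2, 0.4, -5.1]
width: 0.0591
grip_force: 49.6
```

Request:
arm_command([
  [0,0,0],
  [0,0,0],
  [0,0,0],
  [0,0,0],
  [0,0,0],
], fingers=[40,40,40,40,40], turn=[0,0,0,0,0])

```text
t: 23.8
ee_pos: [0.4981, -0.2902, 0.2272]
tool_rot: [-3.141, 0.001, -0.076]
ft_force: [0.1, -0.7, -4.5]
width: 0.0592
grip_force: 49.6
```

```bash
python3 w.py
python3 - <<'E'
from h import *
s,p,d,c=shot('scene');cv2.imwrite('pics/end.png',p[...,::-1])
s,p,d,c=shot('top');W=pts(d,c,c['extrinsics']);H,S,V=cv2.split(cv2.cvtColor(p,cv2.COLOR_RGB2HSV))
m=(((H<9)|(H>172))&(S>120)&(V>90)&(W[...,1]>.2)&(W[...,1]<.35)&(W[...,2]>.1)&(W[...,2]<.14));print(np.median(W[m],0))
E
```

```text
[-4.47 -5.59 -5.18 -5.56 -5.26] [ 0.2  -0.21 -5.21] [ 0.49818839 -0.29021769  0.22748266] [-3.14158214e+00  9.81318203e-05 -7.62793696e-02] 0.059154908424833036 [  0.   -44.48  25.81   6.14  -0.     0.  ]
[0.55063231 0.27631103 0.12330595]
```

View pics/end.png

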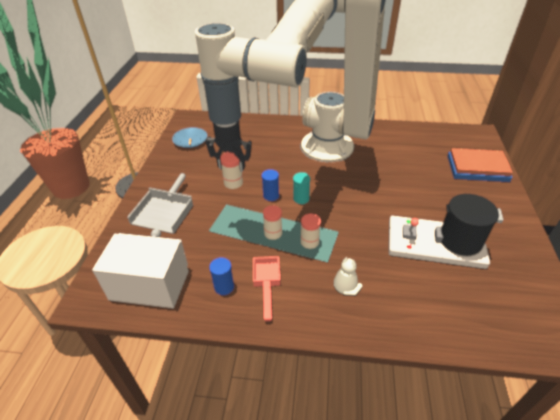

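The picture shows the heaviest tin held upright at (232,170) and the other two standing on the mat at (272,222) and (310,232). The toggle at (413,224) is over to the red side and the bystanders are untouched.

```bash
python3 -c "
from cell import manip;print(manip.close_job())"
```

```text
the job is handed in; nothing more can be done
None
```

The toggle is fully over to the red dot. All three tins were hefted left to right, reading about 1.2, 2.9 and 5.4 N. The job was handed in with the heaviest, the right one, held upright about 17 cm above the console and the other two standing on the mat.

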